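Clamp a glued-up door plaque in the bench screw press

TASK

Push the door plaque along the press bed until it is fully home against the back stop. Then wind the crank clockwise until the press foot just meets the plaque, and from that contact add one quarter turn more, without overshooting; let go of the crank and leave it clamped, and leave the other things on the desk undisturbed.

Things in the scene. Friction and masses are not known exactly. Their poses are not given: they have to be found in the camera images.
- press: Grey bench screw press fixed to the desk: base 200 x 250 x 20 mm, columns 100 mm left and right of the screw, cross-head on them (56 mm deep, 250 mm wide, underside 146, top 178 mm above the desk). Origin on the desk directly under the screw's vertical axis; x = loading direction (inwards, away from the robot), y left, z up.
- bed: Plywood board on the press base, 180 x 136 mm, on which the plaque slides; its height differs each time (top 30 to 42 mm above the desk). Origin on its top face under the screw axis, axes as the press; it spans x -125 to +55 mm. Two 12 mm high side rails guide the plaque with 3 mm play a side; the back stop's near face is at x = +50 mm.
- plaque: Loose door plaque, wooden board with aluminium face, 150 (x) x 110 (y) x 24 mm, 0.4 kg, on the bed between the rails, near end out in front of the cross-head. Origin: centre of its underside. Starts 15 to 40 mm short of the stop; home: origin at bed x = -25 mm, near end at -100 mm. Push on its near end, 2 to 6 N; the drag leaps at the stop.
- platen: Steel cross plate 86 x 235 x 12 mm under the cross-head, moved straight down by the screw; under it hangs a springy rubber-faced foot (86 x 90 mm) that meets the plaque. Origin: centre of the plate's underside. The gap from foot to plaque differs each time. From contact on, the foot pushes harder in proportion to further turning.
- screw_axis (a point): Point on the vertical screw axis at the top face of the crank arm, 204 mm above the desk. The hub on the axis ends 207 mm above the desk.
- knob_center (a point): Centre (half-way up) of the upright round black knob on the end of the crank arm, 60 mm from the screw axis, 235 mm above the desk at all times. Diameter 24, height 60 mm, foot 1 mm above the arm. It spins freely on its pin: grip it from above and lead it round with the gripper's heading fixed. Starts on the far side of the axis or beside it.
- crank (a joint): Crank angle, rad, growing clockwise seen from above, which lowers the platen 24 mm a turn. At 0 the arm points along the press's +x, at 1.57 along its -y. Contact comes after about 0.65 to 1.7 turns. Steady screw friction 0.65 N m (5 to 11 N at the knob): it stays where left. After contact the force at the knob grows about 4.5 N per rad.
- flask: Steel vacuum flask with a side handle, 74 mm in diameter, 165 mm tall, on the desk to the left of the press. Origin: centre of its underside. Leave it alone.
- stapler: Stapler, 135 x 36 x 65 mm, on the desk to the right of the press. Origin: centre of its underside. Leave it alone.
- carton: Small cardboard carton 100 x 70 x 45 mm on the desk to the right of the press. Origin: centre of its underside. Leave it alone.
Mind the look-alikes: they are no part of the job. There is more than one size of the plaque; the job needs the largest.

How it is judged:
On the way, in this order (a step that is already met when the one before it is completed fails the run):
1. the plaque is fully home against the back stop, with the press still open (x of plaque in the frame of press above -0.028 m and contact force between platen and plaque below 2 N), for 0.1 s.
2. the press foot has been wound down onto the plaque (contact force between platen and plaque above 10 N), for 0.1 s.
At the end, for the whole second after the job is handed in: The plaque is still home against the back stop (within 4 mm), the foot presses it with 75 to 150 N, which is a quarter turn past contact give or take about 30 degrees, the crank is at rest, and nothing is held (x of plaque in the frame of press above -0.029 m and contact force between platen and plaque between 75 and 150 N and velocity of joint crank between -0.05 and 0.05 rad/s); the robot touches nothing.
It fails at once if the screw is wound too far (over 45 degrees beyond the quarter turn): the foot presses the plaque with more than 170 N (contact force between platen and plaque above 170 N).
It fails at once if a bystander (flask, stapler or carton) is moved by more than 20 mm (distance of any of flask, stapler, carton from where it was at the start of the episode above 0.02 m).
It also fails if it takes over 72 s, if anything falls off the work surface, if the arm or the gripper's body presses on something with over 40 N, if the wrist force passes 120 N, or if a joint passes its speed limit or range.

ROBOT

A 6-joint arm with a two-finger parallel gripper is mounted at the origin on the work surface. World frame = base frame: x ahead of the robot, y to its left, z up, the work surface at z = 0. Lengths are in m, angles in rad, forces in N, time in s.
With the tool pointing down it reaches from about 0.225 to 0.875 m from the base axis. Payload 3.4 kg.
Tool frame: the origin (TCP) lies midway between the tips of the shut fingers; the grasp point (between the pads) lies behind it (manip.grip_point_offset is the z of the grasp point in the tool frame, in m); z points along the fingers, x is the direction in which the jaws open and shut, and the axes are right-handed (so a half turn about z gives the same grasp; the last joint's range is limited). The gripper opens to 85 mm and grips with 20 to 120 N. Pads are 22 mm wide; open, the fingers measure 114 mm over their backs; the gripper's body (76 mm by 85 mm) begins 54 mm behind the grasp point. The pads swing forward as they close: fully open they stand 13 mm farther back than shut.
Start: joints at [-1.28, 0.276, 1.505, -0, 1.361, -0.121], TCP at [0.23, -0.527, 0.231] pointing down, gripper open.
Joint ranges: [-2.89, 2.89], [-0.75, 2.08], [0.22, 2.7], [-1.18, 4.32], [0.11, 2.71], [-2.7, 2.7]. Speed limits (rad/s): [2.57, 2.57, 3.14, 3.14, 3.14, 3.14].

INTERFACE

Orientations are given as a unit quaternion [w, x, y, z].
In Python, from rig import manip, eyes, recognise, regions_of, mark_of gives the robot as it stands.
- The arm moves only by the shell command python3 -m inch 'ROWS' [FORCE]. ROWS is JSON, a list of rows, each a list of 5 numbers: the gripper command: -1 is shut, 1 is fully open, values between are in proportion, then the shift along the tool's x, y, z in mm, then the turn about the tool's z in degrees. A call has 1 to 20 rows; each row shifts and turns the pose as measured when the row begins, along the tool's axes as they then stand; what a row does not reach is not made up. A row lasts 1/12 s, in which the tool goes at most 41.7 mm and 7.16 degrees, less where a joint would pass 70% of its speed; a pose out of reach is approached as far as the arm can. A call with a gripper value outside its range is refused whole. The fingers move at their own pace and stop on an object; FORCE is the grip in N (left out, the last holds). Time passes only in rows, so rows that do not move let the fingers close. It gives the time, the measured TCP pose, the force and the opening at its end, in the units of the state.
- manip.get_state(): the state, without advancing time (a new reading comes with each control period).
- eyes.get_image(name): name is "scene" or "top" or "wrist"; returns a dict with "frame" (384x512x3 uint8, red, green, blue), "K" (3x3 intrinsics, pixels), "rvec" (rotation vector, rad) and "tvec" (3), from world to camera coordinates, as OpenCV has them; the wrist camera has in their place "mount" (4x4, takes a point from camera to tool coordinates, whose origin is the TCP and whose axes are the tool frame's). Camera axes: x right, y down, z forward; pixel columns grow to the right and rows downward; lengths in m; the calibration is good to about 2 mm. A picture is of the moment at which its call begins: read the wrist's pose just before it. There is no depth.
- manip.sign_off(): hands the job in, once; it reports no verdict.
Trained networks look in a picture, given as the dict that the camera call returned (one of the last four; its "shot" number tells which), for a name from the list of things; names that differ only in an ending like _2 or _b are one class to them, and where a whole thing is asked for, a point or a joint stands for the part that bears it (a point fixed in the world has none). Each returns a list of dicts, best first, with "confidence" (0 to 1); they miss things now and then, are a little off and sometimes report something else, mostly with a low value. They report only what shows in the picture. A call takes as long as a camera call. They do not tell look-alikes from the thing itself.
- recognise(picture, target): "bbox" ([left, top, width, height] in pixels, round what is visible of it).
- regions_of(picture, target): "mask" (384x512 bool, what is visible of it) and "bbox" ([left, top, width, height] in pixels, round what is visible of it).
- mark_of(picture, target): "point" ([row, column] in pixels: a listed point, or the origin of a listed thing).
The state is a dict: "clock": time; "qpos": joint angles; "qd": joint speeds; "effort": joint torques, N m; "position": TCP position; "ee_rot": TCP orientation; "contact_force": force on the tool from outside, world axes, zero at the start; "moment": the same for the moment, N m; "width": finger opening in m.
Only numpy, scipy, OpenCV 4.12 (cv2) and the standard library are available. Lean on these libraries where they do the work, as an engineer would, in place of code of your own. Each camera call takes 0.05 s, during which the arm holds its last target.

## Working session

There is one attempt and no reset: what is moved stays moved. The work goes in short steps, Python scripts to look and compute and a shell command to move; the robot and the scene stay as the last step left them, time stands still between calls to the robot, and variables do not carry over. Pictures are saved under pics/ and viewed, and the job is handed in when it is done.

```bash
ls; mkdir -p pics; python3 - <<'E'
from rig import manip, eyes, recognise, regions_of, mark_of
import cv2
print(manip.get_state(), manip.grip_point_offset)
for n in ("scene","top"):
    p=eyes.get_image(n); cv2.imwrite(f"pics/{n}0.png",p["frame"][:,:,::-1])
    print(n,p["K"].tolist(),p["rvec"],p["tvec"])
    for t in ["press","bed","plaque","platen","screw_axis","knob_center","flask","stapler","carton"]:
        m=mark_of(p,t); r=recognise(p,t)
        print(t,[(x["point"],round(x["confidence"],2)) for x in m][:3],[(x["bbox"],round(x["confidence"],2)) for x in r][:3])
E
```

```text
pics
{'clock': 0.0, 'qpos': array([-1.27998807e+00,  2.76620277e-01,  1.50612065e+00, -3.43616793e-05,
        1.36070753e+00, -1.21018819e-01]), 'qd': array([ 0.00119439, -0.00078673, -0.00112773, -0.0017303 , -0.00085948,
        0.000469  ]), 'effort': array([ 2.82283640e-03, -4.16777515e+01, -2.45805502e+01,  3.41581244e-04,
        1.07971154e-02,  1.82149114e-05]), 'position': array([ 0.2299859 , -0.52643035,  0.23043027]), 'ee_rot': array([-5.85281957e-04,  8.36746587e-01, -5.47589525e-01, -7.20223826e-04]), 'contact_force': array([ 0.58832072,  0.08586131, -1.23363833]), 'moment': array([ 0.01179965,  0.07596513, -0.02538034]), 'width': 0.085681375661461} -0.0187
scene [[363.90946843469777, 0.0, 260.79618896416076], [0.0, 363.90946843469777, 186.8460107617849], [0.0, 0.0, 1.0]] [ 2.22551335  1.4745963  -0.38033383] [-0.20790367 -0.32617628  1.29652118]
press [([258.8, 235.9], 0.69)] [([178.2, 202.3, 112.4, 93.7], 0.73), ([110.9, 271.1, 39.3, 51.5], 0.67)]
bed [([253.6, 237.8], 0.57)] [([201.0, 207.5, 68.9, 76.6], 0.94)]
plaque [([174.3, 209.2], 0.98), ([219.1, 307.3], 0.93)] 
[... 923 characters left out ...]

bed [([179.2, 141.6], 0.25)] [([262.0, 161.5, 38.2, 32.6], 0.61)]
plaque [([171.7, 280.1], 0.9), ([170.5, 215.6], 0.72), ([237.6, 275.5], 0.66)] [([264.9, 168.1, 32.6, 24.8], 0.89), ([201.5, 157.2, 30.3, 24.0], 0.74), ([259.0, 218.3, 31.4, 32.7], 0.6)]
platen [([154.7, 280.3], 0.82)] [([246.7, 156.1, 67.4, 11.7], 0.57)]
screw_axis [([149.3, 285.0], 0.92)] [([242.3, 132.2, 76.3, 65.8], 0.85), ([265.1, 135.8, 22.1, 19.6], 0.29)]
knob_center [([161.7, 358.9], 0.24)] [([262.6, 134.3, 9.9, 6.1], 0.37)]
flask [([183.2, 146.0], 0.94), ([148.0, 284.6], 0.47)] [([119.9, 163.4, 35.1, 25.1], 0.66)]
stapler [([204.1, 350.1], 0.91)] []
carton [([164.8, 356.8], 0.67)] [([347.9, 146.6, 22.7, 31.4], 0.95)]
```

```bash
python3 - <<'E'
import cv2
a=cv2.imread("pics/scene0.png"); cv2.imwrite("pics/s0c.png",cv2.resize(a[110:350,90:430],None,fx=2.3,fy=2.3,interpolation=2))
a=cv2.imread("pics/top0.png"); cv2.imwrite("pics/t0c.png",cv2.resize(a[110:270,180:390],None,fx=3.7,fy=3.7,interpolation=2))
E
```

```text
(no output)
```

View pics/s0c.png

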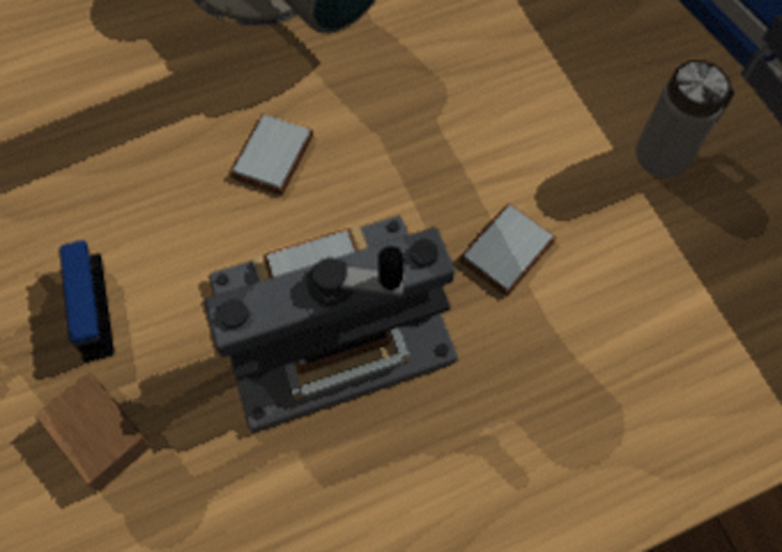

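View pics/t0c.png

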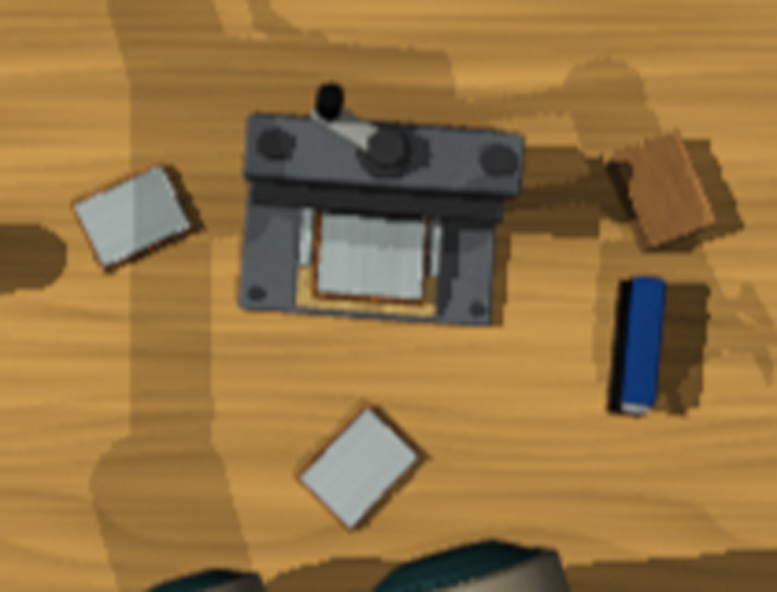

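The pressed plaque is the one on the bed. Its near end is in the top picture at about crop (365,300). The two others on the desk are look-alikes. The knob is far-left of the hub. Next I fit the press pose from marked features.

```bash
cat > h.py <<'E'
import numpy as np, cv2
from scipy.optimize import least_squares
from scipy.spatial.transform import Rotation as R
CAM={"scene":(np.array([[363.90946843,0,260.79618896],[0,363.90946843,186.84601076],[0,0,1]]),np.array([2.22551335,1.4745963,-0.38033383]),np.array([-0.20790367,-0.32617628,1.29652118])),
"top":(np.array([[410.68443,0,253.707384],[0,410.68443,185.98557],[0,0,1]]),np.array([2.16051144,-2.14308443,0.14490698]),np.array([-0.01325579,0.51274656,1.45520054]))}
def proj(c,P):
    K,r,t=CAM[c]; return cv2.projectPoints(np.atleast_2d(np.float64(P)),r,t,K,None)[0][:,0]
def back(c,uv,z):
    K,r,t=CAM[c]; M=cv2.Rodrigues(r)[0]; d=M.T@np.linalg.solve(K,[uv[0],uv[1],1]); o=-M.T@t
    return o+d*(z-o[2])/d[2]
def S(x,y): return (x/2.3+90-.28,y/2.3+110-.28)
def T(x,y): return (x/3.7+180-.36,y/3.7+110-.36)
E
python3 - <<'E'
from h import *
# press frame pts
obs=[("top",T(388,150),(0,0,.207)),("top",T(276,144),(0,.1,.180)),("top",T(498,160),(0,-.1,.180)),
("top",T(247,113),(.028,.125,.178)),("top",T(527,133),(.028,-.125,.178)),("top",T(521,194),(-.028,-.125,.178)),("top",T(245,178),(-.028,.125,.178)),
("top",T(240,310),(None)),
("scene",S(329,275),(0,0,.207)),("scene",S(424,252),(0,.1,.180)),("scene",S(233,313),(0,-.1,.180))]
obs=[o for o in obs if o[2] is not None]
def f(p):
    c,s=np.cos(p[2]),np.sin(p[2]); r=[]
    for cam,uv,q in obs:
        P=[p[0]+c*q[0]-s*q[1],p[1]+s*q[0]+c*q[1],q[2]]; r+=list(proj(cam,P)[0]-uv)
    return r
s=least_squares(f,[.55,0,0]); print(s.x,np.degrees(s.x[2])); print(np.round(s.fun.reshape(-1,2),1))
x,y,a=s.x
def rel(P): d=np.array(P[:2])-[x,y]; return np.array([np.cos(a)*d[0]+np.sin(a)*d[1],-np.sin(a)*d[0]+np.cos(a)*d[1]])
for c,uv in (("top",T(329,97)),("scene",S(391,254))):
    P=back(c,uv,.265 if c=="top" else .265); k=rel(P); print("knob",P,k,np.hypot(*k),-np.degrees(np.arctan2(k[1],k[0])))
for uv in (T(313,293),T(426,302),T(370,298)):   # near top edge of plaque
    for z in (.056,.06,.066): print("near",z,rel(back("top",uv,z)))
print("base near",rel(back("top",T(240,308),.02)),rel(back("top",T(492,325),.02)))
for uv in (T(297,305),T(437,316)): print("bed near",[rel(back("top",uv,z)) for z in (.03,.042)])
E
```

```text
[ 0.61029274 -0.10729418 -0.06118853] -3.5058443140944204
[[-0.2 -0.9]
 [-0.7  0.5]
 [-0.4  0.3]
 [ 0.2  0.3]
 [-0.4 -0. ]
 [ 0.5  0.1]
 [-0.5 -0.8]
 [-0.4 -1.1]
 [-0.5  0.6]
 [-0.3  0.7]]
knob [ 0.6394846  -0.05417858  0.265     ] [0.02588919 0.05480129] 0.06060883986863156 -64.71304471326766
knob [ 0.64037844 -0.05422804  0.265     ] [0.02678438 0.05480659] 0.06100135370503218 -63.95490176752299
near 0.056 [-0.11379557  0.05364409]
near 0.06 [-0.11431456  0.053714  ]
near 0.066 [-0.11509304  0.05381886]
near 0.056 [-0.11497868 -0.05566016]
near 0.06 [-0.11549441 -0.05528972]
near 0.066 [-0.11626801 -0.05473406]
near 0.056 [-0.11483921 -0.00153956]
near 0.06 [-0.11535533 -0.00131792]
near 0.066 [-0.1161295  -0.00098547]
base near [-0.12902474  0.12396794] [-0.1286478  -0.12521823]
bed near [array([-0.12335755,  0.06807424]), array([-0.12480968,  0.06816335])]
bed near [array([-0.12468736, -0.06960042]), array([-0.12612871, -0.06839564])]
```

```bash
python3 - <<'E'
from rig import eyes
p=eyes.get_image("wrist"); print(p["mount"].round(3))
E
python3 -m inch '[[-1,0,0,0,-7],[-1,0,0,0,-7],[-1,0,0,0,-7],[-1,0,0,0,-7],[-1,0,0,0,-7],[-1,0,0,0,-7],[-1,0,0,0,-7],[-1,0,0,0,-7],[-1,0,0,0,-7]]' 60
```

```text
[[ 1.     0.001  0.     0.   ]
 [-0.001  0.949  0.316 -0.08 ]
 [ 0.    -0.316  0.949 -0.143]
 [ 0.     0.     0.     1.   ]]
clock: 2.7
position: [0.2301, -0.527, 0.2313]
ee_rot: [0.0, 1.0, -0.016, 0.0]
contact_force: [-0.3, 1.1, 1.1]
width: 0.0
```

```bash
python3 -m inch '[[-1,0,0,0,1.7],[-1,12,-26,0,0],[-1,12,-26,0,0],[-1,12,-26,0,0],[-1,12,-26,0,0],[-1,12,-26,0,0],[-1,12,-26,0,0],[-1,12,-26,0,0],[-1,12,-26,0,0],[-1,12,-26,0,0],[-1,12,-26,0,0],[-1,12,-26,0,0],[-1,12,-26,0,0],[-1,12,-26,0,0],[-1,12,-26,0,0],[-1,12,-26,0,0],[-1,12,-26,0,0],[-1,12,-26,0,0],[-1,0,0,0,0]]'
```

```text
clock: 4.28
position: [0.4889, -0.0923, 0.2307]
ee_rot: [0.002, 0.997, -0.079, 0.003]
contact_force: [0.1, -0.2, -0.2]
width: -0.0
```

```bash
cat >> h.py <<'E'
PX,PY,PA=0.6103,-0.1073,-0.0612
def head(s):
    q=s["ee_rot"]; X=R.from_quat([q[1],q[2],q[3],q[0]]).as_matrix(); return X, np.arctan2(X[1,0],X[0,0])
def P2W(p): c,sn=np.cos(PA),np.sin(PA); return np.array([PX+c*p[0]-sn*p[1],PY+sn*p[0]+c*p[1]])
def W2P(w): c,sn=np.cos(PA),np.sin(PA); d=np.array(w[:2])-[PX,PY]; return np.array([c*d[0]+sn*d[1],-sn*d[0]+c*d[1]])
def go(s,p,z,hd=PA):
    X,h=head(s); w=P2W(p); d=X.T@(np.array([w[0],w[1],z])-s["position"])
    print("t",round(s["clock"],2),"at press",W2P(s["position"]).round(4),"z",round(s["position"][2],4),"need tool mm",(d*1000).round(1),"turn",round(np.degrees(h-hd),2),"F",s["contact_force"].round(1),"tilt",np.degrees(np.arccos(-X[2,2])).round(2))
E
python3 -c "
from h import *; from rig import manip
go(manip.get_state(),(-.150,0),.046)"
```

```text
t 4.28 at press [-0.1221  0.0075] z 0.2307 need tool mm [-28.3   9.5 184.6] turn -5.56 F [ 0.1 -0.2 -0.2] tilt 0.47
```

```bash
python3 -m inch '[[-1,0,0,0,-5.5],[-1,-14,4.5,0,0],[-1,-14,4.5,0,0],[-1,0,0,25,0],[-1,0,0,25,0],[-1,0,0,25,0],[-1,0,0,25,0],[-1,0,0,0,0]]'; python3 -c "
from h import *; from rig import manip
go(manip.get_state(),(-.150,0),.046)"
```

```text
clock: 4.95
position: [0.4533, -0.1035, 0.1304]
ee_rot: [0.005, 0.999, -0.044, 0.005]
contact_force: [-0.6, 1.0, -0.9]
width: 0.0002
t 4.95 at press [-0.1569 -0.0058] z 0.1304 need tool mm [ 5.9 -6.8 84.5] turn -1.55 F [-0.6  1.  -0.9] tilt 0.81
```

```bash
python3 -m inch '[[-1,3,-3.5,20,-1.5],[-1,3,-3.5,20,0],[-1,0,0,20,0],[-1,0,0,16,0],[-1,0,0,8,0],[-1,0,0,0,0],[-1,0,0,0,0]]'; python3 - <<'E'
from h import *; from rig import manip,eyes
go(manip.get_state(),(-.150,0),.046)
p=eyes.get_image("wrist"); cv2.imwrite("pics/w1.png",p["frame"][:,:,::-1])
p=eyes.get_image("scene"); cv2.imwrite("pics/s1.png",cv2.resize(p["frame"][110:350,90:430,::-1],None,fx=2.3,fy=2.3,interpolation=2))
E
```

```text
clock: 5.53
position: [0.4574, -0.1042, 0.0511]
ee_rot: [0.007, 0.999, -0.042, 0.008]
contact_force: [-0.1, 0.7, 0.3]
width: 0.0
t 5.53 at press [-0.1528 -0.0062] z 0.0511 need tool mm [ 2.6 -6.4  5.1] turn -1.31 F [-0.1  0.7  0.3] tilt 1.22
```

View pics/w1.png

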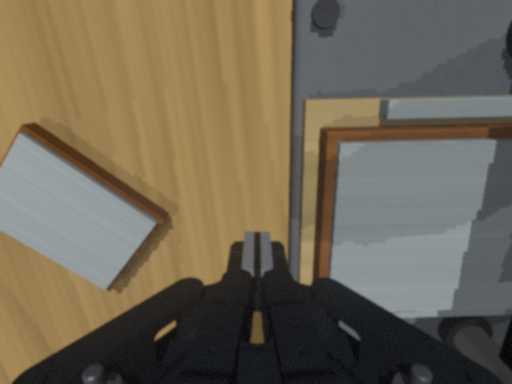

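View pics/s1.png

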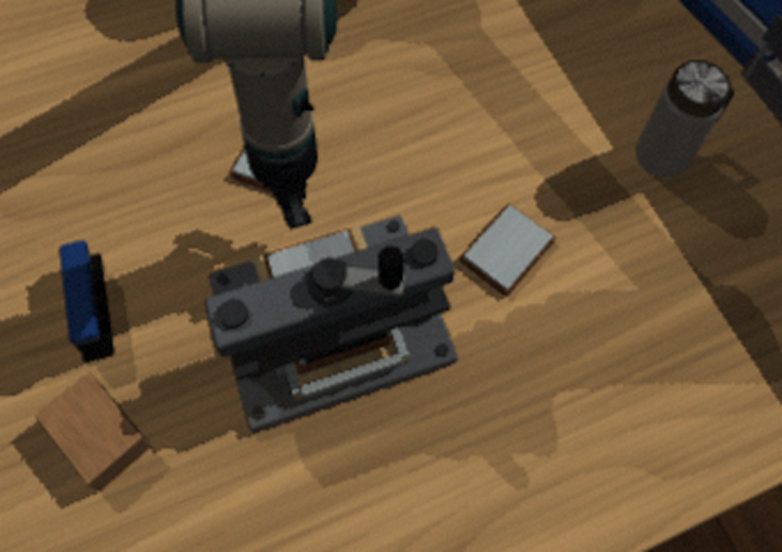

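```bash
python3 -m inch '[[-1,2,-6,4,-1.3],[-1,6,-2,2,0],[-1,6,0,0,0],[-1,6,0,0,0]]'; python3 -c "
from h import *; from rig import manip
go(manip.get_state(),(-.110,0),.046)"
```

```text
clock: 5.97
position: [0.4811, -0.0973, 0.0484]
ee_rot: [0.008, 0.999, -0.03, 0.011]
contact_force: [-0.8, 0.7, 0.1]
width: -0.0001
t 5.97 at press [-0.1296  0.0021] z 0.0484 need tool mm [19.5  2.1  2.8] turn 0.09 F [-0.8  0.7  0.1] tilt 1.56
```

```bash
python3 -m inch '[[-1,5,0,0,0],[-1,5,0,0,0]]'; python3 -c "
from h import *; from rig import manip
go(manip.get_state(),(-.110,0),.046)"
```

```text
clock: 6.13
position: [0.4922, -0.0975, 0.0487]
ee_rot: [0.008, 0.999, -0.029, 0.01]
contact_force: [-2.6, 1.0, 0.9]
width: 0.0
t 6.13 at press [-0.1185  0.0025] z 0.0487 need tool mm [8.4 2.5 2.9] turn 0.15 F [-2.6  1.   0.9] tilt 1.5
```

```bash
python3 -m inch '[[-1,5,0,0,0],[-1,4,0,0,0]]'; python3 -c "
from h import *; from rig import manip
go(manip.get_state(),(-.110,0),.046)"
```

```text
clock: 6.3
position: [0.5003, -0.0976, 0.0485]
ee_rot: [0.008, 1.0, -0.029, 0.008]
contact_force: [-3.9, 0.4, 2.8]
width: -0.0004
t 6.3 at press [-0.1104  0.003 ] z 0.0485 need tool mm [0.4 2.9 2.5] turn 0.2 F [-3.9  0.4  2.8] tilt 1.26
```

```bash
python3 -m inch '[[-1,3,0,0,0],[-1,3,0,0,0]]'; python3 -c "
from h import *; from rig import manip
go(manip.get_state(),(-.110,0),.046)"
```

```text
clock: 6.47
position: [0.5039, -0.0976, 0.0482]
ee_rot: [0.008, 1.0, -0.029, 0.004]
contact_force: [-9.8, 0.5, 9.9]
width: -0.0
t 6.47 at press [-0.1068  0.0032] z 0.0482 need tool mm [-3.2  3.2  2.2] turn 0.24 F [-9.8  0.5  9.9] tilt 0.98
```

```bash
python3 -m inch '[[-1,2.5,0,0,0],[-1,2.5,0,0,0]]'; python3 -c "
from h import *; from rig import manip
go(manip.get_state(),(-.110,0),.046)"
```

```text
clock: 6.63
position: [0.5038, -0.0975, 0.0482]
ee_rot: [0.007, 1.0, -0.028, -0.002]
contact_force: [-8.2, -0.7, 9.4]
width: 0.0002
t 6.63 at press [-0.1069  0.0033] z 0.0482 need tool mm [-3.1  3.2  2.2] turn 0.32 F [-8.2 -0.7  9.4] tilt 0.87
```

```bash
python3 -m inch '[[-1,5,0,0,0],[-1,5,0,0,0]]'; python3 - <<'E'
from h import *; from rig import manip,eyes
go(manip.get_state(),(-.110,0),.046)
p=eyes.get_image("wrist"); cv2.imwrite("pics/w2.png",p["frame"][:,:,::-1])
p=eyes.get_image("scene"); cv2.imwrite("pics/s2.png",cv2.resize(p["frame"][190:310,170:310,::-1],None,fx=5,fy=5,interpolation=2))
E
```

```text
clock: 6.8
position: [0.5038, -0.0975, 0.0482]
ee_rot: [0.007, 1.0, -0.027, -0.013]
contact_force: [-12.6, -0.7, 14.6]
width: -0.0003
t 6.8 at press [-0.1069  0.0033] z 0.0482 need tool mm [-3.1  3.2  2.3] turn 0.44 F [-12.6  -0.7  14.6] tilt 1.64
```

View pics/w2.png

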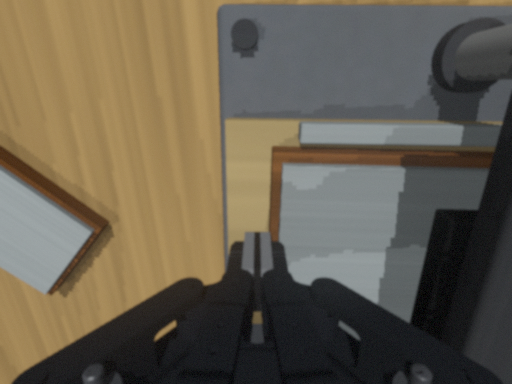

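View pics/s2.png

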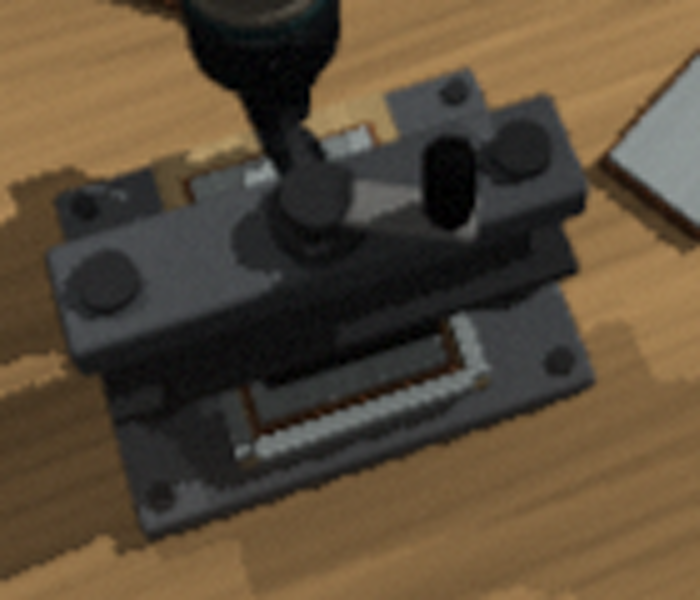

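Drag leapt (3.9 → 12.6 N) with no further motion; near end sits at about -0.100, and the scene picture shows the far edge against the stop. Next I back off, rise and go over the knob.

```bash
python3 -m inch '[[-1,-10,0,0,0],[-1,-15,0,0,0],[-1,-15,0,0,0],[-1,0,0,-30,0],[-1,0,0,-30,0],[0.2,0,0,-35,0],[0.2,0,0,-35,0],[0.2,0,0,-35,0],[0.2,0,0,-35,0],[0.2,0,0,-35,0],[0.2,0,0,-35,0],[0.2,0,0,0,0]]'; python3 -c "
from h import *; from rig import manip
go(manip.get_state(),(.026,.0541),.32)"
```

```text
clock: 7.9
position: [0.4751, -0.0928, 0.332]
ee_rot: [0.008, 1.0, -0.028, -0.001]
contact_force: [0.2, -0.1, 0.6]
width: 0.0511
t 7.9 at press [-0.1358  0.0062] z 0.332 need tool mm [162.1 -47.3  10.9] turn 0.29 F [ 0.2 -0.1  0.6] tilt 0.91
```

```bash
python3 -m inch '[[0.5,27,-8,1,0],[0.5,27,-8,1,0],[0.5,27,-8,1,0],[0.5,27,-8,1,0],[0.5,27,-8,1,0],[0.5,20,-6,1,0],[0.5,0,0,0,0]]'; python3 - <<'E'
from h import *; from rig import manip,eyes,mark_of
go(manip.get_state(),(.026,.0541),.222)
p=eyes.get_image("wrist"); cv2.imwrite("pics/w3.png",p["frame"][:,:,::-1])
E
```

```text
clock: 8.48
position: [0.6459, -0.0553, 0.3303]
ee_rot: [0.01, 0.999, -0.029, 0.012]
contact_force: [-0.8, -0.6, 0.8]
width: 0.064
t 8.48 at press [0.0324 0.0541] z 0.3303 need tool mm [ -9.1  -2.  108.1] turn 0.16 F [-0.8 -0.6  0.8] tilt 1.78
```

View pics/w3.png

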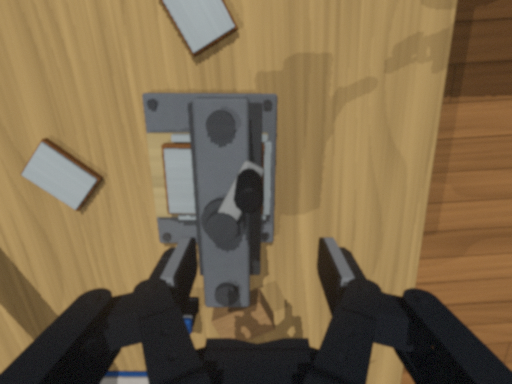

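```bash
python3 - <<'E'
from h import *; from rig import manip,eyes
s=manip.get_state(); X,h=head(s)
p=eyes.get_image("wrist"); M=np.array(p["mount"]); K=p["K"]
for nm,P in (("knobtop",(.026,.0541,.265)),("knobfoot",(.026,.0541,.205)),("hub",(0,0,.207)),("colL",(0,.1,.18)),("colR",(0,-.1,.18))):
    w=np.r_[P2W(P),P[2]]; t=X.T@(w-s["position"]); c=M[:3,:3].T@(t-M[:3,3]); print(nm,(K@c/c[2])[:2].round(1))
E
```

```text
knobtop [250.3 200.1]
knobfoot [250.2 176.6]
hub [224.7 228.6]
colL [223.5 124.4]
colR [229.3 292.4]
```

```bash
python3 -m inch '[[0.5,-5,-1,10,0],[0.5,-4,-1,10,0],[0.5,0,0,10,0],[0.5,0,0,0,0]]'; python3 -c "
from h import *; from rig import manip
go(manip.get_state(),(.026,.0541),.222)"
```

```text
clock: 8.92
position: [0.6315, -0.0553, 0.3004]
ee_rot: [0.011, 0.999, -0.03, 0.011]
contact_force: [-0.5, -0.3, 0.7]
width: 0.0639
t 8.92 at press [0.0179 0.0532] z 0.3004 need tool mm [ 6.2 -2.5 78.6] turn 0.03 F [-0.5 -0.3  0.7] tilt 1.79
```

```bash
python3 -m inch '[[0.5,6,-2,8,0],[0.5,0,0,8,0],[0.5,0,0,0,0],[0.5,0,0,0,0]]'; python3 -c "
from h import *; from rig import manip
go(manip.get_state(),(.026,.0541),.222)"
```

```text
clock: 9.25
position: [0.6378, -0.0548, 0.2845]
ee_rot: [0.011, 0.999, -0.031, 0.013]
contact_force: [-0.0, 0.9, 1.2]
width: 0.064
t 9.25 at press [0.0242 0.054 ] z 0.2845 need tool mm [ 0.2 -1.4 62.5] turn -0.05 F [-0.   0.9  1.2] tilt 1.91
```

```bash
python3 -m inch '[[0.5,0,-1,15,0],[0.5,0,0,15,0],[0.5,0,0,15,0],[0.5,0,0,13,0],[0.5,0,0,0,0],[-1,0,0,0,0],[-1,0,0,0,0],[-1,0,0,0,0],[-1,0,0,0,0],[-1,0,0,0,0]]' 110; python3 -c "
from h import *; from rig import manip
go(manip.get_state(),(.026,.0541),.222)"
```

```text
clock: 10.08
position: [0.6416, -0.056, 0.2296]
ee_rot: [0.012, 0.999, -0.031, 0.016]
contact_force: [2.5, -0.7, -6.6]
width: 0.0214
t 10.08 at press [0.0281 0.0531] z 0.2296 need tool mm [-2.4 -1.2  7.5] turn -0.05 F [ 2.5 -0.7 -6.6] tilt 2.25
```

```bash
cat >> h.py <<'E'
def st(s,step=8,n=12,dth=6):
    X,h=head(s); k=W2P((s["position"]+X@[0,0,-.0187]))*1000; th=np.degrees(np.arctan2(-k[1],k[0]))
    F=s["contact_force"]; c,sn=np.cos(PA),np.sin(PA); f=np.array([c*F[0]+sn*F[1],sn*F[0]-c*F[1]]) # tool-ish x,y
    t=np.radians(th); ft=-(f@[-np.sin(t),np.cos(t)]); fr=f@[np.cos(t),np.sin(t)]
    print("t",round(s["clock"],2),"theta",th.round(1),"r",np.hypot(*k).round(1),"z",s["position"][2].round(4),"Ftan",ft.round(2),"Frad",fr.round(1),"Fz",F[2].round(1),"hd err",np.degrees(h-PA).round(1),"tilt",np.degrees(np.arccos(-X[2,2])).round(1),"w",s["width"].round(4))
    off=h-PA  # tool x rotated by off ccw from press x
    for i in range(n):
        a=th+dth*(i+.5); v=np.array([-np.sin(np.radians(a)),np.cos(np.radians(a))])*step
        # add centripetal nothing; rotate into tool axes (y flipped => rotate by +off)
        v=np.array([v[0]*np.cos(off)-v[1]*np.sin(off),v[0]*np.sin(off)+v[1]*np.cos(off)])
        print("[-1,%.1f,%.1f,0,0]"%tuple(v),end=",")
    print()
E
python3 -c "
from h import *; from rig import manip
st(manip.get_state(),n=5,dth=7)"; python3 -m inch '[[-1,6.8,4.2,0,0],[-1,6.1,5.1,0,0],[-1,5.4,6,0,0],[-1,4.5,6.6,0,0]]'; python3 -c "
from h import *; from rig import manip
st(manip.get_state())"
```

```text
clock: 10.42
position: [0.6527, -0.0646, 0.2295]
ee_rot: [-0.002, 1.0, -0.029, 0.003]
contact_force: [-4.8, 11.5, -1.1]
width: 0.0213Traceback (most recent call last):
  File "<string>", line 3, in <module>
    st(manip.get_state(),n=5,dth=7)
    ~~^^^^^^^^^^^^^^^^^^^^^^^^^^^^^
  File "h.py", line 25, in st
    print("t",round(s["clock"],2),"theta",th.round(1),"r",np.hypot(*k).round(1),"z",s["position"][2].round(4),"Ftan",ft.round(2),"Frad",fr.round(1),"Fz",F[2].round(1),"hd err",np.degrees(h-PA).round(1),"tilt",np.degrees(np.arccos(-X[2,2])).round(1),"w",s["width"].round(4))
                                                                                                                                                                                                                                                             ^^^^^^^^^^^^^^^^
AttributeError: 'float' object has no attribute 'round'
Traceback (most recent call last):
  File "h.py", line 25, in st
    print("t",round(s["clock"],2),"theta",th.round(1),"r",np.hypot(*k).round(1),"z",s["position"][2].round(4),"Ftan",ft.round(2),"Frad",fr.round(1),"Fz",F[2].round(1),"hd err",np.degrees(h-PA).round(1),"tilt",np.degrees(np.arccos(-X[2,2])).round(1),"w",s["width"].round(4))
                                                                                                                                                                                                                                                             ^^^^^^^^^^^^^^^^
AttributeError: 'float' object has no attribute 'round'
```

```bash
sed -i 's/s\["width"\].round(4)/round(float(s["width"]),4)/' h.py; python3 -c "
from h import *; from rig import manip
st(manip.get_state(),step=10,n=12,dth=6)"
```

```text
t 10.42 theta -48.7 r 60.1 z 0.2295 Ftan 11.55 Frad 4.8 Fz -1.1 hd err 0.2 tilt 0.4 w 0.0213
[-1,7.1,7.0,0,0],[-1,6.4,7.7,0,0],[-1,5.5,8.3,0,0],[-1,4.6,8.9,0,0],[-1,3.7,9.3,0,0],[-1,2.7,9.6,0,0],[-1,1.7,9.9,0,0],[-1,0.6,10.0,0,0],[-1,-0.4,10.0,0,0],[-1,-1.5,9.9,0,0],[-1,-2.5,9.7,0,0],[-1,-3.5,9.4,0,0],
```

```bash
python3 -m inch '[[-1,7,7,0,0],[-1,6.4,7.7,0,0],[-1,5.5,8.3,0,0],[-1,4.6,8.9,0,0],[-1,3.7,9.3,0,0],[-1,2.7,9.6,0,0],[-1,1.7,9.9,0,0],[-1,0.6,10,0,0]]'; python3 -c "
from h import *; from rig import manip
st(manip.get_state(),step=12,n=16,dth=8)"
```

```text
clock: 11.08
position: [0.6702, -0.1087, 0.2294]
ee_rot: [-0.027, 0.999, -0.022, -0.011]
contact_force: [-2.6, 11.3, 0.7]
width: 0.0214
t 11.08 theta -1.2 r 60.4 z 0.2294 Ftan 11.15 Frad -3.1 Fz 0.7 hd err 1.1 tilt 3.3 w 0.0214
[-1,-0.8,12.0,0,0],[-1,-2.5,11.7,0,0],[-1,-4.1,11.3,0,0],[-1,-5.6,10.6,0,0],[-1,-7.0,9.7,0,0],[-1,-8.3,8.7,0,0],[-1,-9.4,7.4,0,0],[-1,-10.4,6.0,0,0],[-1,-11.1,4.5,0,0],[-1,-11.6,2.9,0,0],[-1,-11.9,1.3,0,0],[-1,-12.0,-0.4,0,0],[-1,-11.8,-2.1,0,0],[-1,-11.4,-3.7,0,0],[-1,-10.8,-5.2,0,0],[-1,-10.0,-6.7,0,0],
```

```bash
python3 -m inch '[[-1,-0.8,12,0,0.5],[-1,-2.5,11.7,0,0.5],[-1,-4.1,11.3,0,0],[-1,-5.6,10.6,0,0],[-1,-7,9.7,0,0],[-1,-8.3,8.7,0,0],[-1,-9.4,7.4,0,0],[-1,-10.4,6,0,0],[-1,-11.1,4.5,0,0],[-1,-11.6,2.9,0,0]]'; python3 -c "
from h import *; from rig import manip
st(manip.get_state(),step=12,n=16,dth=8)"
```

```text
clock: 11.92
position: [0.6252, -0.1635, 0.2296]
ee_rot: [-0.05, 0.998, -0.022, 0.022]
contact_force: [11.2, 1.9, -2.8]
width: 0.0213
t 11.92 theta 72.9 r 59.7 z 0.2296 Ftan 11.32 Frad 0.8 Fz -2.8 hd err 0.8 tilt 6.2 w 0.0213
[-1,-11.7,2.5,0,0],[-1,-12.0,0.9,0,0],[-1,-12.0,-0.8,0,0],[-1,-11.7,-2.4,0,0],[-1,-11.3,-4.1,0,0],[-1,-10.6,-5.6,0,0],[-1,-9.7,-7.0,0,0],[-1,-8.7,-8.3,0,0],[-1,-7.4,-9.4,0,0],[-1,-6.0,-10.4,0,0],[-1,-4.5,-11.1,0,0],[-1,-3.0,-11.6,0,0],[-1,-1.3,-11.9,0,0],[-1,0.4,-12.0,0,0],[-1,2.0,-11.8,0,0],[-1,3.7,-11.4,0,0],
```

```bash
python3 -m inch '[[-1,-11.8,2.4,0,0.5],[-1,-12,0.9,0,0.3],[-1,-12,-0.7,0,0],[-1,-11.7,-2.3,0,0],[-1,-11.4,-3.8,0,0],[-1,-10.8,-5.2,0,0],[-1,-10,-6.6,0,0],[-1,-9.1,-7.8,0,0]]'; python3 -c "
from h import *; from rig import manip
st(manip.get_state(),step=12,n=8,dth=7.4)"
```

```text
clock: 12.58
position: [0.5624, -0.1424, 0.2294]
ee_rot: [-0.043, 0.998, -0.031, 0.046]
contact_force: [14.7, -3.3, -5.6]
width: 0.0216
t 12.58 theta 140.1 r 61.7 z 0.2294 Ftan 11.31 Frad -9.9 Fz -5.6 hd err -0.3 tilt 7.2 w 0.0216
[-1,-7.1,-9.7,0,0],[-1,-5.8,-10.5,0,0],[-1,-4.4,-11.2,0,0],[-1,-3.0,-11.6,0,0],[-1,-1.4,-11.9,0,0],[-1,0.1,-12.0,0,0],[-1,1.7,-11.9,0,0],[-1,3.2,-11.6,0,0],
```

```bash
python3 -m inch '[[-1,-6.8,-9.8,0,0],[-1,-5.5,-10.6,0,0],[-1,-4.2,-11.2,0,0],[-1,-2.8,-11.7,0,0]]'; python3 -c "
from h import *; from rig import manip
st(manip.get_state(),step=12,n=4,dth=7.4)"
```

```text
clock: 12.92
position: [0.551, -0.1121, 0.2302]
ee_rot: [-0.028, 0.998, -0.032, 0.05]
contact_force: [8.0, -10.6, -5.4]
width: 0.0215
t 12.92 theta 171.1 r 61.4 z 0.2302 Ftan 11.3 Frad -6.9 Fz -5.4 hd err -0.3 tilt 6.5 w 0.0215
[-1,-1.1,-11.9,0,0],[-1,0.4,-12.0,0,0],[-1,1.9,-11.8,0,0],[-1,3.5,-11.5,0,0],
```

```bash
python3 -m inch '[[-1,-0.9,-12,0,0],[-1,0.7,-12,0,0],[-1,2.3,-11.8,0,0]]'; python3 -c "
from h import *; from rig import manip
st(manip.get_state(),step=12,n=4,dth=7.4)"
```

```text
clock: 13.17
position: [0.5531, -0.0893, 0.2302]
ee_rot: [-0.014, 0.998, -0.032, 0.045]
contact_force: [0.3, -11.3, -2.9]
width: 0.0217
t 13.17 theta -166.9 r 61.5 z 0.2302 Ftan 10.71 Frad -3.5 Fz -2.9 hd err -0.2 tilt 5.4 w 0.0217
[-1,3.4,-11.5,0,0],[-1,4.9,-11.0,0,0],[-1,6.2,-10.3,0,0],[-1,7.5,-9.4,0,0],
```

```bash
python3 -m inch '[[-1,3.4,-11.5,0,0],[-1,4.9,-11,0,0],[-1,6.2,-10.3,0,0]]'; python3 -c "
from h import *; from rig import manip
st(manip.get_state(),step=12,n=4,dth=7.4)"
```

```text
clock: 13.42
position: [0.5635, -0.0693, 0.2302]
ee_rot: [-0.001, 0.999, -0.032, 0.036]
contact_force: [-3.3, -10.6, 0.8]
width: 0.0215
t 13.42 theta -145.2 r 61.4 z 0.2302 Ftan 10.38 Frad -4.0 Fz 0.8 hd err -0.2 tilt 4.2 w 0.0215
[-1,7.4,-9.4,0,0],[-1,8.6,-8.4,0,0],[-1,9.6,-7.2,0,0],[-1,10.4,-5.9,0,0],
```

```bash
python3 -m inch '[[-1,7.6,-9.3,0,0],[-1,8.8,-8.2,0,0],[-1,9.8,-7,0,0]]'; python3 -c "
from h import *; from rig import manip
st(manip.get_state(),step=12,n=4,dth=7.4)"
```

```text
clock: 13.67
position: [0.5802, -0.055, 0.2301]
ee_rot: [0.008, 0.999, -0.033, 0.022]
contact_force: [-7.5, -7.3, 2.7]
width: 0.0212
t 13.67 theta -123.9 r 61.0 z 0.2301 Ftan 10.15 Frad -2.5 Fz 2.7 hd err -0.2 tilt 2.7 w 0.0212
[-1,10.3,-6.1,0,0],[-1,11.0,-4.7,0,0],[-1,11.6,-3.2,0,0],[-1,11.9,-1.7,0,0],
```

```bash
python3 -m inch '[[-1,10.3,-6.1,0,0],[-1,11,-4.7,0,0],[-1,11.6,-3.2,0,0]]'; python3 -c "
from h import *; from rig import manip
st(manip.get_state(),step=12,n=4,dth=7.4)"
```

```text
clock: 13.92
position: [0.6017, -0.0474, 0.23]
ee_rot: [0.012, 0.999, -0.033, 0.007]
contact_force: [-10.1, -3.5, 3.4]
width: 0.0215
t 13.92 theta -101.8 r 61.0 z 0.23 Ftan 10.48 Frad -2.0 Fz 3.4 hd err -0.3 tilt 1.6 w 0.0215
[-1,11.9,-1.8,0,0],[-1,12.0,-0.2,0,0],[-1,11.9,1.3,0,0],[-1,11.7,2.9,0,0],
```

```bash
python3 -m inch '[[-1,11.9,-1.8,0,0],[-1,12,-0.2,0,0],[-1,11.9,1.3,0,0]]'; python3 -c "
from h import *; from rig import manip
st(manip.get_state(),step=12,n=4,dth=7.4)"
```

```text
clock: 14.17
position: [0.6261, -0.0489, 0.2302]
ee_rot: [0.012, 0.999, -0.034, -0.007]
contact_force: [-11.0, 0.0, 1.8]
width: 0.0218
t 14.17 theta -78.2 r 61.0 z 0.2302 Ftan 10.63 Frad -2.9 Fz 1.8 hd err -0.4 tilt 1.6 w 0.0218
[-1,11.6,3.1,0,0],[-1,11.1,4.6,0,0],[-1,10.4,6.0,0,0],[-1,9.5,7.3,0,0],
```

```bash
python3 -m inch '[[-1,11.6,3.1,0,0],[-1,11.1,4.6,0,0],[-1,10.4,6,0,0]]'; python3 -c "
from h import *; from rig import manip
st(manip.get_state(),step=12,n=4,dth=7.4)"
```

```text
clock: 14.42
position: [0.6489, -0.0609, 0.23]
ee_rot: [0.008, 0.999, -0.034, -0.019]
contact_force: [-11.6, 2.4, -0.3]
width: 0.0218
t 14.42 theta -53.4 r 61.0 z 0.23 Ftan 10.36 Frad -5.6 Fz -0.3 hd err -0.4 tilt 2.3 w 0.0218
[-1,9.2,7.7,0,0],[-1,8.1,8.8,0,0],[-1,6.9,9.8,0,0],[-1,5.6,10.6,0,0],
```

```bash
python3 -m inch '[[-1,9.4,7.5,0,0],[-1,8.4,8.6,0,0],[-1,7.2,9.6,0,0]]'; python3 -c "
from h import *; from rig import manip
st(manip.get_state(),step=12,n=4,dth=7.4)"
```

```text
clock: 14.67
position: [0.6651, -0.0817, 0.23]
ee_rot: [0.001, 0.999, -0.032, -0.027]
contact_force: [-13.2, 6.2, 0.4]
width: 0.0217
t 14.67 theta -28.2 r 61.5 z 0.23 Ftan 11.12 Frad -9.4 Fz 0.4 hd err -0.2 tilt 3.1 w 0.0217
[-1,5.0,10.9,0,0],[-1,3.6,11.5,0,0],[-1,2.1,11.8,0,0],[-1,0.5,12.0,0,0],
```

```bash
python3 -m inch '[[-1,4.7,11,0,0],[-1,3.1,11.6,0,0],[-1,1.5,11.9,0,0]]'; python3 -c "
from h import *; from rig import manip
st(manip.get_state(),step=12,n=4,dth=7.4)"
```

```text
clock: 14.92
position: [0.6707, -0.1058, 0.2299]
ee_rot: [-0.011, 0.999, -0.03, -0.029]
contact_force: [-7.1, 9.9, -3.1]
width: 0.0211
t 14.92 theta -4.5 r 61.5 z 0.2299 Ftan 10.0 Frad -6.9 Fz -3.1 hd err 0.1 tilt 3.6 w 0.0211
[-1,0.2,12.0,0,0],[-1,-1.4,11.9,0,0],[-1,-2.9,11.6,0,0],[-1,-4.4,11.2,0,0],
```

```bash
python3 -m inch '[[-1,-0.1,12,0,0],[-1,-1.7,11.8,0,0],[-1,-3.3,11.5,0,0]]'; python3 -c "
from h import *; from rig import manip
st(manip.get_state(),step=12,n=4,dth=7.4)"
```

```text
clock: 15.17
position: [0.6669, -0.1273, 0.23]
ee_rot: [-0.024, 0.999, -0.027, -0.025]
contact_force: [-1.6, 12.1, -3.5]
width: 0.021
t 15.17 theta 16.5 r 61.2 z 0.23 Ftan 10.77 Frad -5.6 Fz -3.5 hd err 0.5 tilt 4.0 w 0.021
[-1,-4.2,11.2,0,0],[-1,-5.6,10.6,0,0],[-1,-7.0,9.8,0,0],[-1,-8.2,8.8,0,0],
```

```bash
python3 -m inch '[[-1,-4.3,11.2,0,0.4],[-1,-5.7,10.6,0,0],[-1,-7.1,9.7,0,0]]'; python3 -c "
from h import *; from rig import manip
st(manip.get_state(),step=12,n=4,dth=7.4)"
```

```text
clock: 15.42
position: [0.6561, -0.1447, 0.23]
ee_rot: [-0.036, 0.999, -0.027, -0.016]
contact_force: [4.3, 10.4, -3.2]
width: 0.0215
t 15.42 theta 36.4 r 60.5 z 0.23 Ftan 10.73 Frad -3.3 Fz -3.2 hd err 0.5 tilt 4.6 w 0.0215
[-1,-7.8,9.1,0,0],[-1,-8.9,8.0,0,0],[-1,-9.9,6.8,0,0],[-1,-10.7,5.5,0,0],
```

```bash
python3 -m inch '[[-1,-8.2,8.7,0,0.3],[-1,-9.3,7.6,0,0],[-1,-10.2,6.3,0,0]]'; python3 -c "
from h import *; from rig import manip
st(manip.get_state(),step=12,n=4,dth=7.4)"
```

```text
clock: 15.67
position: [0.6401, -0.1578, 0.2302]
ee_rot: [-0.043, 0.999, -0.027, -0.002]
contact_force: [9.7, 7.1, -4.9]
width: 0.0213
t 15.67 theta 56.7 r 60.0 z 0.2302 Ftan 11.92 Frad -1.4 Fz -4.9 hd err 0.4 tilt 5.0 w 0.0213
[-1,-10.5,5.8,0,0],[-1,-11.1,4.5,0,0],[-1,-11.6,3.0,0,0],[-1,-11.9,1.5,0,0],
```

```bash
python3 -m inch '[[-1,-10.6,5.7,0,0.3],[-1,-11.2,4.3,0,0]]'; python3 -c "
from h import *; from rig import manip
st(manip.get_state(),step=12,n=4,dth=6.5)"
```

```text
clock: 15.83
position: [0.6264, -0.1635, 0.2302]
ee_rot: [-0.046, 0.998, -0.029, 0.008]
contact_force: [9.4, 6.0, -4.4]
width: 0.0215
t 15.83 theta 71.3 r 60.0 z 0.2302 Ftan 10.65 Frad -3.3 Fz -4.4 hd err 0.2 tilt 5.3 w 0.0215
[-1,-11.6,3.2,0,0],[-1,-11.9,1.8,0,0],[-1,-12.0,0.5,0,0],[-1,-12.0,-0.9,0,0],
```

```bash
python3 -m inch '[[-1,-11.6,3,0,0.3],[-1,-11.9,1.6,0,0]]'; python3 -c "
from h import *; from rig import manip
st(manip.get_state(),step=12,n=4,dth=6.5)"
```

```text
clock: 16.0
position: [0.6111, -0.1655, 0.2302]
ee_rot: [-0.047, 0.998, -0.031, 0.017]
contact_force: [11.0, 3.9, -4.9]
width: 0.0215
t 16.0 theta 86.4 r 59.9 z 0.2302 Ftan 10.97 Frad -3.8 Fz -4.9 hd err -0.1 tilt 5.7 w 0.0215
[-1,-12.0,0.1,0,0],[-1,-11.9,-1.3,0,0],[-1,-11.7,-2.6,0,0],[-1,-11.3,-3.9,0,0],
```

```bash
python3 -m inch '[[-1,-12,0.1,0,0],[-1,-11.9,-1.4,0,0]]'; python3 -c "
from h import *; from rig import manip
st(manip.get_state(),step=12,n=4,dth=6.5)"
```

```text
clock: 16.17
position: [0.5955, -0.1637, 0.2302]
ee_rot: [-0.046, 0.998, -0.031, 0.026]
contact_force: [11.7, 0.8, -4.8]
width: 0.0218
t 16.17 theta 101.8 r 60.2 z 0.2302 Ftan 11.05 Frad -3.9 Fz -4.8 hd err -0.2 tilt 6.1 w 0.0218
[-1,-11.6,-3.1,0,0],[-1,-11.2,-4.4,0,0],[-1,-10.6,-5.6,0,0],[-1,-9.9,-6.8,0,0],
```

```bash
python3 -m inch '[[-1,-11.7,-2.8,0,0],[-1,-11.2,-4.2,0,0]]'; python3 -c "
from h import *; from rig import manip
st(manip.get_state(),step=12,n=4,dth=6.5)"
```

```text
clock: 16.33
position: [0.5801, -0.1575, 0.2301]
ee_rot: [-0.044, 0.998, -0.032, 0.034]
contact_force: [12.6, -1.1, -5.0]
width: 0.0215
t 16.33 theta 117.8 r 60.6 z 0.2301 Ftan 11.36 Frad -5.6 Fz -5.0 hd err -0.3 tilt 6.3 w 0.0215
[-1,-10.3,-6.1,0,0],[-1,-9.6,-7.3,0,0],[-1,-8.7,-8.3,0,0],[-1,-7.7,-9.2,0,0],
```

```bash
python3 -m inch '[[-1,-10.2,-6.3,0,0],[-1,-9.3,-7.5,0,0]]'; python3 -c "
from h import *; from rig import manip
st(manip.get_state(),step=12,n=4,dth=6.5)"
```

```text
clock: 16.5
position: [0.5671, -0.1474, 0.2302]
ee_rot: [-0.039, 0.998, -0.032, 0.04]
contact_force: [11.6, -4.9, -6.4]
width: 0.0214
t 16.5 theta 133.7 r 61.0 z 0.2302 Ftan 11.45 Frad -5.2 Fz -6.4 hd err -0.4 tilt 6.4 w 0.0214
[-1,-8.3,-8.7,0,0],[-1,-7.2,-9.6,0,0],[-1,-6.1,-10.3,0,0],[-1,-4.9,-11.0,0,0],
```

```bash
python3 -m inch '[[-1,-8.2,-8.6,0,0],[-1,-7.1,-9.6,0,0]]'; python3 -c "
from h import *; from rig import manip,eyes
st(manip.get_state(),step=12,n=4,dth=6.5)
p=eyes.get_image('scene'); cv2.imwrite('pics/s4.png',cv2.resize(p['frame'][190:310,170:310,::-1],None,fx=5,fy=5,interpolation=2))"
```

```text
clock: 16.67
position: [0.5578, -0.135, 0.2302]
ee_rot: [-0.032, 0.998, -0.033, 0.044]
contact_force: [10.5, -8.0, -6.3]
width: 0.0216
t 16.67 theta 148.5 r 61.4 z 0.2302 Ftan 12.02 Frad -5.5 Fz -6.3 hd err -0.5 tilt 6.3 w 0.0216
[-1,-5.8,-10.5,0,0],[-1,-4.5,-11.1,0,0],[-1,-3.2,-11.6,0,0],[-1,-1.9,-11.8,0,0],
```

View pics/s4.png

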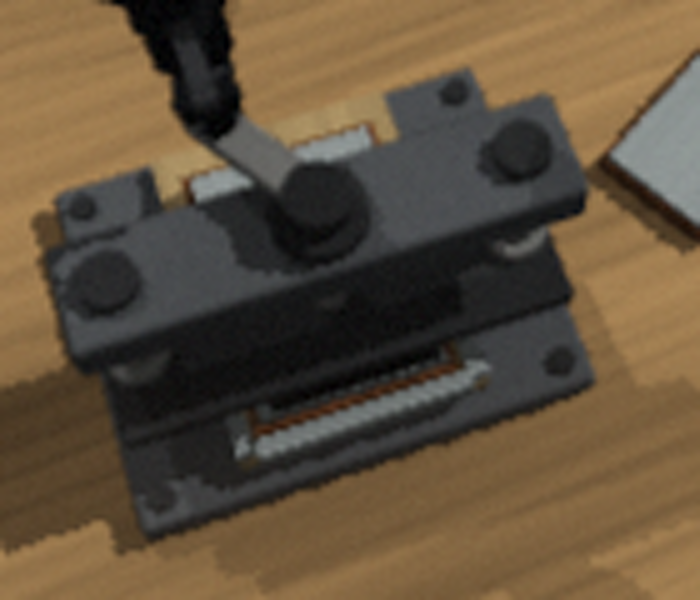

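```bash
python3 -m inch '[[-1,-5.8,-10.5,0,0],[-1,-4.5,-11.1,0,0]]'; python3 -c "
from h import *; from rig import manip
st(manip.get_state(),step=12,n=4,dth=6.5)"
```

```text
clock: 16.88
position: [0.5519, -0.1205, 0.2302]
ee_rot: [-0.024, 0.998, -0.034, 0.047]
contact_force: [8.4, -11.5, -6.1]
width: 0.0216
t 16.88 theta 163.4 r 61.8 z 0.2302 Ftan 13.15 Frad -5.5 Fz -6.1 hd err -0.5 tilt 6.0 w 0.0216
[-1,-2.9,-11.7,0,0],[-1,-1.5,-11.9,0,0],[-1,-0.2,-12.0,0,0],[-1,1.2,-11.9,0,0],
```

```bash
python3 -m inch '[[-1,-3.2,-11.6,0,0],[-1,-1.8,-11.9,0,0]]'; python3 -c "
from h import *; from rig import manip
st(manip.get_state(),step=12,n=4,dth=6.5)"
```

```text
clock: 17.05
position: [0.5502, -0.1074, 0.23]
ee_rot: [-0.013, 0.998, -0.034, 0.047]
contact_force: [5.9, -14.4, -4.9]
width: 0.0214
t 17.05 theta 176.0 r 61.9 z 0.23 Ftan 14.44 Frad -5.7 Fz -4.9 hd err -0.5 tilt 5.6 w 0.0214
[-1,-0.2,-12.0,0,0],[-1,1.1,-11.9,0,0],[-1,2.5,-11.7,0,0],[-1,3.8,-11.4,0,0],
```

```bash
python3 -m inch '[[-1,-0.2,-12,0,0],[-1,1.1,-12,0,0],[-1,2.4,-11.8,0,0]]'; python3 -c "
from h import *; from rig import manip
st(manip.get_state(),step=12,n=4,dth=5.5)"
```

```text
clock: 17.3
position: [0.553, -0.0896, 0.2297]
ee_rot: [0.005, 0.999, -0.034, 0.041]
contact_force: [-2.6, -15.5, 0.1]
width: 0.0213
t 17.3 theta -166.5 r 61.6 z 0.2297 Ftan 15.61 Frad -2.1 Fz 0.1 hd err -0.4 tilt 4.8 w 0.0213
[-1,3.3,-11.5,0,0],[-1,4.4,-11.2,0,0],[-1,5.4,-10.7,0,0],[-1,6.4,-10.1,0,0],
```

```bash
python3 -m inch '[[-1,3.6,-11.5,0,0],[-1,4.6,-11.1,0,0]]'; python3 -c "
from h import *; from rig import manip
st(manip.get_state(),step=12,n=4,dth=5.5)"
```

```text
clock: 17.47
position: [0.5571, -0.0795, 0.2297]
ee_rot: [0.018, 0.999, -0.034, 0.034]
contact_force: [-6.0, -14.7, 2.0]
width: 0.0216
t 17.47 theta -155.9 r 61.4 z 0.2297 Ftan 15.83 Frad -1.5 Fz 2.0 hd err -0.3 tilt 4.4 w 0.0216
[-1,5.4,-10.7,0,0],[-1,6.4,-10.2,0,0],[-1,7.3,-9.5,0,0],[-1,8.2,-8.8,0,0],
```

```bash
python3 -m inch '[[-1,5.3,-10.8,0,0],[-1,6.2,-10.3,0,0]]'; python3 -c "
from h import *; from rig import manip
st(manip.get_state(),step=12,n=4,dth=5.2)"
```

```text
clock: 17.63
position: [0.5625, -0.071, 0.2298]
ee_rot: [0.03, 0.999, -0.034, 0.024]
contact_force: [-10.1, -14.3, 3.6]
width: 0.0215
t 17.63 theta -145.9 r 61.4 z 0.2298 Ftan 17.45 Frad -0.7 Fz 3.6 hd err -0.3 tilt 4.4 w 0.0215
[-1,7.1,-9.7,0,0],[-1,8.0,-9.0,0,0],[-1,8.7,-8.2,0,0],[-1,9.5,-7.4,0,0],
```

```bash
python3 -m inch '[[-1,7,-9.7,0,0],[-1,6,-7,0,0],[-1,0,0,0,0]]'; python3 -c "
from h import *; from rig import manip
st(manip.get_state(),step=12,n=4,dth=5.2)"
```

```text
clock: 17.88
position: [0.5666, -0.0663, 0.2299]
ee_rot: [0.042, 0.998, -0.035, 0.012]
contact_force: [4.0, 2.5, -3.9]
width: 0.0214
t 17.88 theta -139.5 r 61.3 z 0.2299 Ftan -4.6 Frad -1.1 Fz -3.9 hd err -0.5 tilt 5.0 w 0.0214
[-1,8.1,-8.8,0,0],[-1,8.9,-8.1,0,0],[-1,9.6,-7.2,0,0],[-1,10.2,-6.3,0,0],
```

θ≈220.5°, i.e. about 80–95° past contact; within the window. Releasing.

```bash
python3 -m inch '[[-1,0,0,0,0],[0.5,0,0,0,0],[0.5,0,0,0,0],[0.5,0,0,0,0],[0.5,0,0,0,0],[0.5,0,0,0,0]]'; python3 -c "
from h import *; from rig import manip
st(manip.get_state(),n=1)"
```

```text
clock: 18.38
position: [0.5705, -0.0668, 0.2323]
ee_rot: [0.041, 0.998, -0.035, 0.017]
contact_force: [0.1, 0.4, -0.4]
width: 0.064
t 18.38 theta -137.3 r 58.3 z 0.2323 Ftan -0.37 Frad 0.2 Fz -0.4 hd err -0.5 tilt 5.1 w 0.064
[-1,5.7,-5.6,0,0],
```

```bash
python3 -c "
from h import *; from rig import manip
s=manip.get_state(); go(s,W2P(s['position']),.332)"
```

```text
t 18.38 at press [-0.0422  0.038 ] z 0.2323 need tool mm [  3.7   8.1 -99.3] turn -0.46 F [ 0.1  0.4 -0.4] tilt 5.14
```

```bash
python3 -m inch '[[0.5,0.4,0.8,-10,0],[0.5,0.4,0.8,-10,0],[0.5,0.4,0.8,-10,0],[0.5,0.5,1.2,-15,0],[0.5,0.5,1.2,-15,0],[0.5,0.7,1.6,-20,0],[0.5,0.7,1.6,-20,0],[0.5,0,0,0,0],[0.5,0,0,0,0]]'; python3 - <<'E'
from h import *; from rig import manip,eyes
st(manip.get_state(),n=1)
p=eyes.get_image('scene'); cv2.imwrite('pics/s5.png',cv2.resize(p['frame'][110:350,90:430,::-1],None,fx=2.3,fy=2.3,interpolation=2))
p=eyes.get_image('wrist'); cv2.imwrite('pics/w5.png',p['frame'][:,:,::-1])
E
```

```text
clock: 19.13
position: [0.5717, -0.0662, 0.3464]
ee_rot: [0.042, 0.998, -0.035, 0.022]
contact_force: [1.3, 0.7, -0.9]
width: 0.0639
t 19.13 theta -136.2 r 58.1 z 0.3464 Ftan -1.44 Frad -0.3 Fz -0.9 hd err -0.4 tilt 5.4 w 0.0639
[-1,5.8,-5.5,0,0],
```

View pics/s5.png

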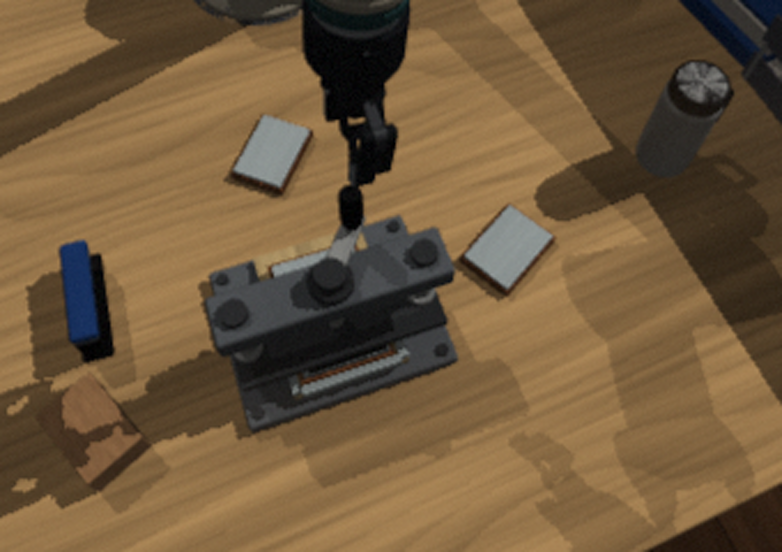

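View pics/w5.png

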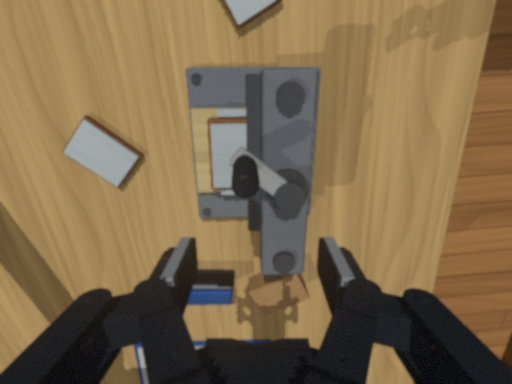

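The gripper is clear and the crank stayed put. I'll check the crank angle and plaque edge from the pictures (knob top at scene crop (351,196), wrist knob top ~ (246,186), plaque near edge at wrist column ~210).

```bash
python3 - <<'E'
from h import *; from rig import manip,eyes
k=W2P(back("scene",S(351,196),.265)); print("knob",k,np.hypot(*k),np.degrees(np.arctan2(-k[1],k[0]))%360)
s=manip.get_state(); X,h=head(s); p=eyes.get_image("wrist"); M=np.array(p["mount"]); K=p["K"]
def wb(uv,z):
    d=X@(M[:3,:3]@np.linalg.solve(K,[*uv,1])); o=s["position"]+X@M[:3,3]; return W2P(o+d*(z-o[2])/d[2])
for uv in ((209,122),(210,160)): print("near edge",[wb(uv,z).round(4) for z in (.054,.060,.066)])
print("base edge ref (-.125ish/-.1285 by top)",wb((193,140),.02), "xhead near",wb((262,90),.178),wb((262,240),.178),"hub",wb((291,193),.207))
E
```

```text
knob [-0.04260675  0.03923871] 0.057922461968943316 222.6435365524821
near edge [array([-0.0979,  0.0531]), array([-0.0972,  0.0542]), array([-0.0965,  0.0553])]
near edge [array([-0.1004, -0.004 ]), array([-0.0997, -0.0021]), array([-0.099 , -0.0002])]
base edge ref (-.125ish/-.1285 by top) [-0.12918489  0.01893646] xhead near [-0.02912866  0.10627358] [-0.02899603 -0.06829839] hub [-0.00076942  0.00693742]
```

Plaque near end is at about -0.098…-0.100 (home), and the crank reads about 221–223°, resting. Handing in.

```bash
python3 -c "
from rig import manip; print(manip.sign_off()); print(manip.get_state()['clock'])"
```

```text
the job is handed in; nothing more can be done
None
the job is handed in; nothing more can be done
```

I pushed the plaque home, wound the crank clockwise to contact and about a quarter turn past it, let go, and handed the job in at about 19 s. No verdict is reported. My checks put it inside the limits, but I could not measure the clamping force directly.

- **Plaque:** the push force rose from 4 N to 12.6 N and motion stopped. The last wrist picture puts its near end at about -98 to -100 mm, against -100 mm for home.
- **Contact and quarter turn:** from the rise in knob force, contact came at a crank angle of about 498° (138° plus one full turn). The estimates did not fully agree:
  - Fitting the slope freely gave contact at about 501°. Assuming 4.5 N per rad gave 484° to 500°.
  - I stopped at 580.5°, which is about 80 to 96° past contact, inside the allowed 60 to 120°.
- **After release:** the scene picture gives a crank angle of about 583°, so it stayed where I left it. The gripper is raised clear, with only noise-level force readings (about 1 N).
- **Bystanders:** the flask, stapler and carton look unmoved in the last scene picture.
- **Gripper tilt:** the gripper tilted up to 7° while leading the knob round. It did not affect the grip.

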